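# Sort the pipe fittings, then crack the stuck dip-tank lid and hold it ajar

### The job

Get a cleaning load ready at the dip tank: put the two black plastic pipe fittings (coupling and elbow) in the blue tray and the brass bushing in the red tray. Then take the tank lid's handle, break the lid free from its sticky gasket without flinging it open, and finish still gripping it, holding it still with its front (handle-side) edge about 4 cm up so that the tank can vent. Leave the trays and everything else on the bench where they are.

Things in the scene. Friction and masses are not known exactly. Their poses are not given: they have to be found in the camera images.
- coupling_mid (a point): Centre of the pipe coupling: a black plastic tube, 42 mm outside, 32 mm inside, 46 mm tall, standing on end. The point is on its axis, half-way up (23 mm above its underside); z along the tube. 35 to 70 g.
- elbow_leg (a point): A black plastic 90-degree pipe elbow lying flat: two round legs 32 mm thick, 55 mm long from the corner. This point, good to grip, is on the centre line of one leg, 36 mm from the corner and 16 mm above what it lies on. x runs along this leg away from the corner, z up; the corner's centre is at x = -36 mm from here and the other leg runs from it 55 mm towards +y. 40 to 85 g.
- bushing_mid (a point): A brass reducing bushing standing on its hexagonal flange (40 mm over the corners, 14 mm high); above it rises a round threaded barrel 26 mm thick, to 42 mm total height. The point is on the axis, 26 mm above the underside. Grip the barrel. 85 to 170 g.
- blue_tray: Open blue plastic tray, 190 (x) by 140 (y) by 50 mm high, walls 4 mm, loose on the bench, 0.8 kg. Origin at the centre of its underside; inner floor 4 to 5 mm above the bench. The blue and the red tray may stand either way round.
- red_tray: Open red plastic tray, the same size as the blue one. Origin at the centre of its underside.
- lid_handle (a point): Middle of the bar handle on the tank's lid: a round steel bar 12 mm thick, 104 mm long between its posts, across the lid (along the lid's y), 40 mm above the lid's top, 172 mm above the bench while shut. Axes are the lid's: x level from the handle towards the hinge, z up. With the lid shut the hinge axis (along y, at the tank's opposite upper edge) lies at x = +185 mm, z = -52 mm from here.
- lid_edge (a point): Middle of the upper front edge of the dip tank's green lid (the handle's side, towards the trays), 132 mm above the bench while shut; axes as for lid_handle. The lid is 12 mm thick, reaches 220 mm from here to the hinge and weighs 0.4 to 0.75 kg. The tank is a grey steel box fixed to the bench, 220 (x) by 200 (y) by 120 mm high.
- lid (a joint): Angle of the tank's lid, rad: 0 shut, growing as the front edge rises (0.1 rad raises it 22 mm); stop at 1.0. A tacky gasket holds it: pulled up at the handle it needs about 15 to 20 N within the first few mm; the extra pull is gone by 0.08 rad, leaving the lid's weight and slight drag (together 2 to 6 N at the handle). Let go, it falls shut and sticks again.
- jar: Bystander to leave alone: amber glass jar with a steel cap, 62 mm across, 85 mm tall; origin at the centre of its underside.
- wrench: Bystander to leave alone: steel wrench lying flat, 160 mm long along its x; origin under its middle.
- screwdriver: Bystander to leave alone: yellow-handled screwdriver, 190 mm long along its x, lying flat; origin under its middle.
- tape_measure: Bystander to leave alone: yellow and black tape measure, 70 by 40 by 65 mm high; origin at the centre of its underside.
- glue: Bystander to leave alone: white glue bottle with orange cap, 48 mm across, 130 mm tall; origin at the centre of its underside.
- tape_roll: Bystander to leave alone: orange roll of tape lying flat, 62 mm across, 19 mm high; origin at the centre of its underside.
Mind the look-alikes: they are no part of the job. Leave any turquoise or white look-alike of the red_tray alone.

How it is judged:
By the outcome, as a careful person would: the job done as asked, in the order asked, and still so for the second after the job is handed in, while the arm keeps its last pose, push and grip.
It also fails if it takes over 64 s, if anything falls off the work surface, if the arm or the gripper's body presses on something with over 40 N, if the wrist force passes 120 N, or if a joint passes its speed limit or range.

### The arm

A 7-joint arm with a two-finger parallel gripper is mounted at the origin on the work surface. World frame = base frame: x ahead of the robot, y to its left, z up, the work surface at z = 0. Lengths are in m, angles in rad, forces in N, time in s.
With the tool pointing down it reaches from about 0.4 to 0.85 m from the base axis. Payload 4.5 kg.
Tool frame: the origin (TCP) lies at the very end of the fingers, on their centre line; the grasp point (between the pads) lies 19 mm behind it; z points along the fingers, y is the direction in which the jaws open and shut (so a half turn about z gives the same grasp; the last joint's range is limited). The gripper opens to 88 mm and grips with 3 to 60 N. Pads are 18 mm wide; open, the fingers measure 123 mm over their backs; the gripper's body (75 mm by 187 mm) begins 45 mm behind the grasp point.
Start: joints at [1.229, 0.689, -0.195, 1.565, 0.157, 0.902, -0.215], TCP at [0.229, -0.581, 0.239] pointing down, gripper open.
Joint ranges: [-3.01, 3.01], [-0.46, 2.08], [-1.47, 1.51], [0.13, 2.56], [-1, 4.14], [0.04, 2.09], [-2.66, 2.66]. Speed limits (rad/s): [2.57, 2.57, 3.14, 3.14, 3.14, 3.14, 3.14].

### API

Orientations are given as a unit quaternion [x, y, z, w].
In Python, from rig import r, capture, ticket gives the robot as it stands.
- The arm moves only by the shell command python3 -m pendant 'ROWS' [OPENING] [FORCE]. ROWS is JSON, a list that holds one entry, the list of rows, each a list of 6 numbers: the shift along the world's x, y, z in mm, then the turn, a rotation vector about the world's x, y, z in degrees. A call has 1 to 10 rows; each row is the pose to reach, as a shift and turn from the pose commanded when the call began; what a row does not reach only later rows make up. A row lasts 1/12 s, in which the tool goes at most 41.7 mm and 7.16 degrees, less where a joint would pass 70% of its speed; a pose out of reach is approached as far as the arm can. A call with a gripper value outside its range is refused whole. OPENING is the opening, from 0 (shut) to 1 (fully open), set as the call begins (- or left out, the last holds). The fingers move at their own pace and stop on an object; FORCE is the grip in N (left out, the last holds). Time passes only in rows, so rows that repeat a pose let the fingers close. It gives the time, the measured TCP pose, the force and the opening at its end, in the units of the state.
- r.get_state(): the state, without advancing time (a new reading comes with each control period).
- capture(name): name is "scene" or "side" or "wrist"; returns a dict with "image" (400x640x3 uint8, red, green, blue), "vfov" (degrees; the focal length in pixels is half the picture's height over the tangent of half this angle, whatever the lens; pixels are square), "cx", "cy" (the principal point, pixels), "extrinsics" (4x4, takes a point from camera to world coordinates); the wrist camera has in their place "T_tool_cam" (4x4, takes a point from camera to tool coordinates, whose origin is the TCP and whose axes are the flange's). Camera axes: x right, y down, z forward; pixel columns grow to the right and rows downward; lengths in m; the calibration is good to about 2 mm. A picture is of the moment at which its call begins: read the wrist's pose just before it. There is no depth.
- ticket.job_done(): hands the job in, once; it reports no verdict.
The state is a dict: "clock": time; "joint_positions": joint angles; "qd": joint speeds; "effort": joint torques, N m; "ee_pos": TCP position; "tcp_rot": TCP orientation; "wrist_force": force on the tool from outside, world axes, zero at the start; "wrist_torque": the same for the moment, N m; "width": opening from 0.0 (shut) to 1.0 (fully open).
Only numpy, scipy, OpenCV 4.12 (cv2) and the standard library are available. Lean on these libraries where they do the work, as an engineer would, in place of code of your own. Each camera call takes 0.05 s, during which the arm holds its last target.

## Working session

There is one attempt and no reset: what is moved stays moved. The work goes in short steps, Python scripts to look and compute and a shell command to move; the robot and the scene stay as the last step left them, time stands still between calls to the robot, and variables do not carry over. Pictures are saved under pics/ and viewed, and the job is handed in when it is done.

```bash
ls; mkdir -p pics
cat > h.py <<'E'
import numpy as np,cv2
from rig import r,capture,ticket
from scipy.spatial.transform import Rotation as R
def snap(n,fn):
    s=r.get_state(); c=capture(n)
    cv2.imwrite('pics/'+fn+'.png',c['image'][:,:,::-1])
    if 'extrinsics' in c: T=np.array(c['extrinsics'])
    else:
        W=np.eye(4);W[:3,:3]=R.from_quat(s['tcp_rot']).as_matrix();W[:3,3]=s['ee_pos'];T=W@np.array(c['T_tool_cam'])
    f=200/np.tan(np.radians(c['vfov'])/2)
    np.savez('pics/'+fn+'.npz',T=T,f=f,cx=c['cx'],cy=c['cy'])
    return c
def ray(fn,u,v):
    d=np.load('pics/'+fn+'.npz');T=d['T']
    k=np.array([(u-d['cx'])/d['f'],(v-d['cy'])/d['f'],1]);k=T[:3,:3]@k
    return T[:3,3],k/np.linalg.norm(k)
def onz(fn,u,v,z):
    o,k=ray(fn,u,v);return o+k*(z-o[2])/k[2]
def tri(*obs):
    A=np.zeros((3,3));b=np.zeros(3);L=[]
    for fn,u,v in obs:
        o,k=ray(fn,u,v);P=np.eye(3)-np.outer(k,k);A+=P;b+=P@o;L.append((o,k))
    p=np.linalg.solve(A,b)
    return p,[np.linalg.norm((np.eye(3)-np.outer(k,k))@(p-o)) for o,k in L]
def proj(fn,p):
    d=np.load('pics/'+fn+'.npz');q=np.linalg.inv(d['T'])@np.append(p,1)
    return d['f']*q[0]/q[2]+d['cx'],d['f']*q[1]/q[2]+d['cy']
np.set_printoptions(precision=4,suppress=True)
E
python3 - <<'E'
from h import *
for n in('scene','side','wrist'): 
    c=snap(n,n+'0'); print(n,{k:v for k,v in c.items() if k!='image'})
print(r.get_state())
E
```

```text
pics
scene {'vfov': 56.47678413053132, 'cx': 316.3902623571704, 'cy': 194.4360650009527, 'extrinsics': array([[-0.7874,  0.4829, -0.3831,  1.0155],
       [ 0.6163,  0.6067, -0.502 ,  0.5828],
       [-0.01  , -0.6314, -0.7754,  1.1668],
       [ 0.    ,  0.    ,  0.    ,  1.    ]])}
side {'vfov': 44.7016686748063, 'cx': 315.6262146473624, 'cy': 195.3838780720214, 'extrinsics': array([[-0.9652, -0.1829,  0.187 ,  0.2381],
       [-0.2615,  0.6664, -0.6982,  0.951 ],
       [ 0.0031, -0.7228, -0.6911,  1.1738],
       [ 0.    ,  0.    ,  0.    ,  1.    ]])}
wrist {'vfov': 69.78746896670447, 'cx': 315.15337851840263, 'cy': 197.68163744752732, 'T_tool_cam': array([[ 0.0001, -0.9469, -0.3214,  0.0838],
       [ 1.    ,  0.    ,  0.0002, -0.0002],
       [-0.0002, -0.3214,  0.9469, -0.146 ],
       [ 0.    ,  0.    ,  0.    ,  1.    ]])}
{'clock': 0.15, 'joint_positions': array([ 1.2288,  0.6898, -0.1945,  1.5661,  0.1573,  0.9025, -0.2151]), 'qd': array([-0.0001, -0.0017,  0.0005, -0.0044,  0.0006,  0.0001,  0.0004]), 'effort': array([ -0.001 , -52.7858,  -1.2681, -15.3586,  -0.0525,   0.0039,
         0.0001]), 'ee_pos': array([ 0.2292, -0.581 ,  0.2381]), 'tcp_rot': array([ 0.9824,  0.1868, -0.0002, -0.0007]), 'wrist_force': array([-0.3875, -0.9227, -1.1272]), 'wrist_torque': array([-0.0199,  0.0146,  0.0146]), 'width': 0.999021379209337}
```

View pics/scene0.png

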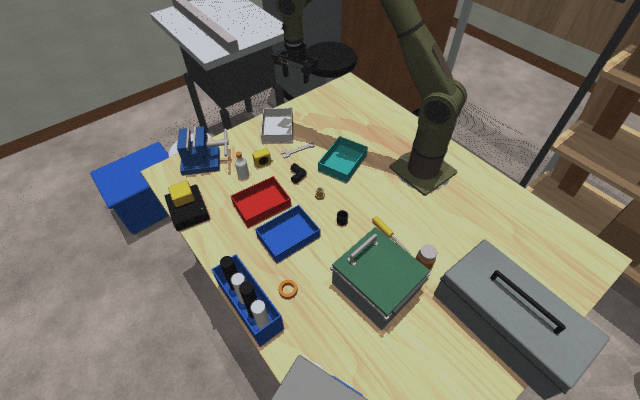

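View pics/side0.png

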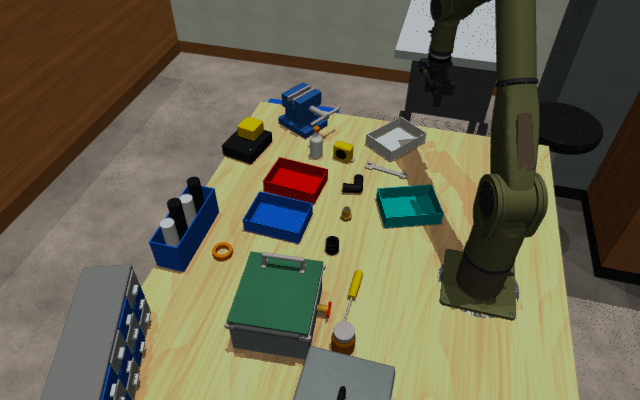

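View pics/wrist0.png

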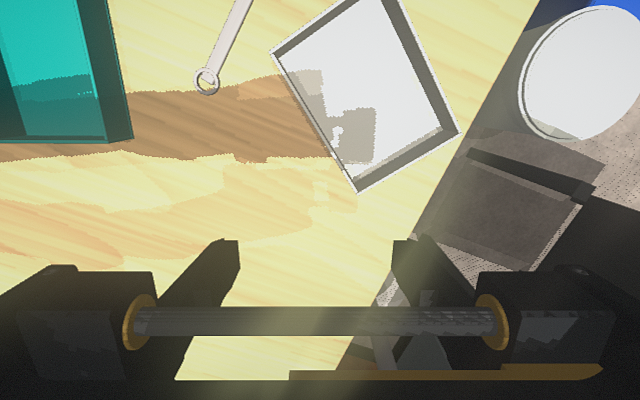

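Scene: red tray (262,200), blue tray (288,232), elbow (298,173), coupling (342,217), bushing (320,193), handle (363,247). Look-alikes: turquoise tray (343,158), white tray (278,125), and black bottles in the blue caddy (228,265). Next I'll take close crops.

Run:
```python
import cv2
a=cv2.imread('pics/scene0.png')[150:320,220:440];b=cv2.imread('pics/side0.png')[130:300,225:445]
cv2.imwrite('pics/cropA.png',cv2.resize(a,None,fx=3.6,fy=3.5,interpolation=cv2.INTER_CUBIC))
cv2.imwrite('pics/cropB.png',cv2.resize(b,None,fx=3.6,fy=3.5,interpolation=cv2.INTER_CUBIC))
```

```text
(no output)
```

View pics/cropA.png

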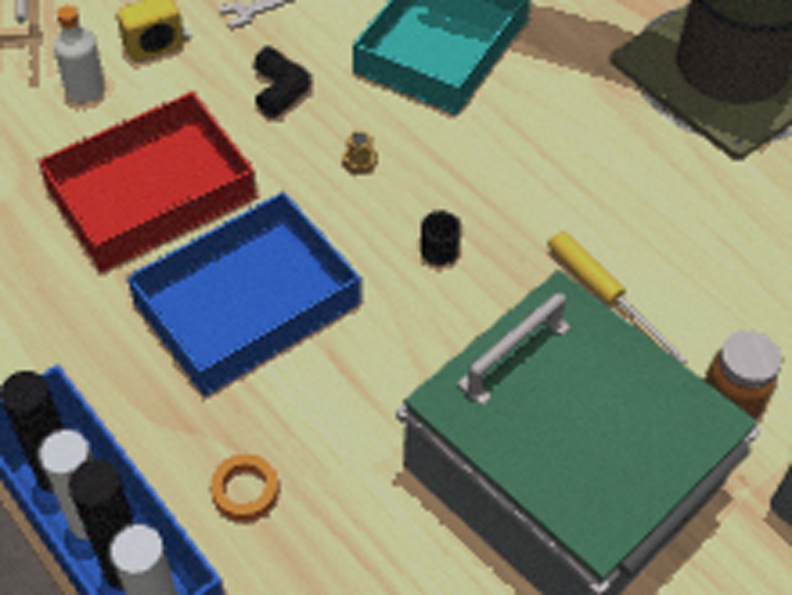

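View pics/cropB.png

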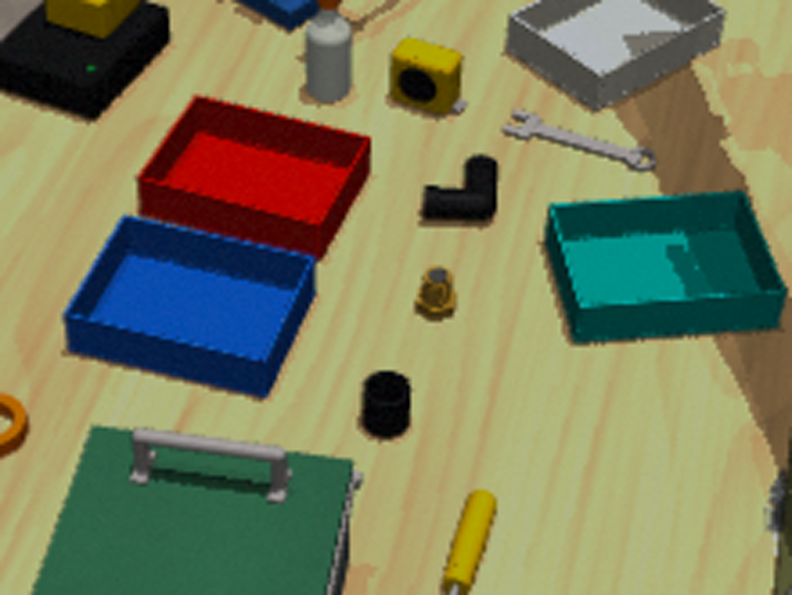

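```bash
cat > m0.py <<'E'
from h import *
A=lambda x,y:('scene0',220+x/3.6,150+y/3.5)
B=lambda x,y:('side0',225+x/3.6,130+y/3.5)
for n,a,b in [('coup top',(441,224),(387,385)),('bush top',(361,138),(437,273)),('handle e1',(472,366),(138,437)),('handle e2',(560,298),(283,454)),
 ('lidc1',(404,404),(93,427)),('lidc2',(560,272),(354,462)),('red far-left',(195,94),(195,98)),]:
    print(n,tri(A(*a),B(*b)))
print('elbow A',[onz(*A(*p),.016) for p in [(265,62),(298,80),(270,103)]])
print('elbow B',[onz(*B(*p),.016) for p in [(483,168),(483,203),(432,203)]])
print('redA',[onz(*A(*p),.05) for p in [(41,160),(195,94),(255,175),(101,243)]])
print('redB',[onz(*B(*p),.05) for p in [(140,180),(198,98),(370,138),(322,230)]])
print('blueA',[onz(*A(*p),.05) for p in [(132,284),(284,196),(360,280),(208,370)]])
print('blueB',[onz(*B(*p),.05) for p in [(67,314),(124,218),(315,260),(265,365)]])
print('screw A', [onz(*A(*p),.015) for p in [(555,240),(615,297),(682,360)]])
E
python3 m0.py
```

```text
coup top (array([ 0.4422, -0.0105,  0.045 ]), [np.float64(0.0013974713403693939), np.float64(0.001397471340369432)])
bush top (array([ 0.4316, -0.1573,  0.0435]), [np.float64(0.002050763280368622), np.float64(0.0020507632803688247)])
handle e1 (array([0.5848, 0.1888, 0.1659]), [np.float64(0.001087329813386861), np.float64(0.001087329813386926)])
handle e2 (array([0.477 , 0.1823, 0.1688]), [np.float64(0.0020520431264436827), np.float64(0.002052043126443708)])
lidc1 (array([0.6367, 0.1614, 0.1245]), [np.float64(0.0025554614157573003), np.float64(0.0025554614157571195)])
lidc2 (array([0.4332, 0.1434, 0.1261]), [np.float64(0.002455677398372119), np.float64(0.0024556773983721598)])
red far-left (array([ 0.6355, -0.1351,  0.2501]), [np.float64(0.017585307424236977), np.float64(0.017585307424236984)])
elbow A [array([ 0.4325, -0.3374,  0.016 ]), array([ 0.4198, -0.2895,  0.016 ]), array([ 0.4668, -0.2801,  0.016 ])]
elbow B [array([ 0.4246, -0.347 ,  0.016 ]), array([ 0.4141, -0.2953,  0.016 ]), array([ 0.462 , -0.2822,  0.016 ])]
redA [array([ 0.725 , -0.3401,  0.05  ]), array([ 0.5406, -0.3182,  0.05  ]), array([ 0.5572, -0.1796,  0.05  ]), array([ 0.7333, -0.2035,  0.05  ])]
redB [array([ 0.7322, -0.2045,  0.05  ]), array([ 0.7184, -0.34  ,  0.05  ]), array([ 0.5354, -0.3243,  0.05  ]), array([ 0.5456, -0.1819,  0.05  ])]
blueA [array([ 0.7361, -0.14  ,  0.05  ]), array([ 0.5502, -0.1371,  0.05  ]), array([ 0.5551, -0.0027,  0.05  ]), array([ 0.7333, -0.0099,  0.05  ])]
blueB [array([ 0.7334, -0.0161,  0.05  ]), array([ 0.7284, -0.149 ,  0.05  ]), array([ 0.541, -0.141,  0.05 ]), array([ 0.5474, -0.003 ,  0.05  ])]
screw A [array([0.3481, 0.0658, 0.015 ]), array([0.351 , 0.1566, 0.015 ]), array([0.3535, 0.2507, 0.015 ])]
```

```bash
python3 -m pendant '[[[15,20,0,0,0,0],[40,53,-5,0,0,-1],[63,84,-10,0,0,-3],[88,116,-15,0,0,-4],[112,148,-20,0,0,-5],[136,180,-25,0,0,-6],[160,212,-30,0,0,-7],[184,244,-35,0,0,-9],[206,273,-38,0,0,-10],[220,292,-38,0,0,-10]]]' 1
python3 - <<'E'
from h import *
s=r.get_state();print(s['ee_pos'],s['tcp_rot'],s['clock'])
snap('wrist','w1')
E
```

```text
clock: 0.98
ee_pos: [0.4517, -0.2849, 0.2]
tcp_rot: [0.995, 0.103, 0.0, -0.001]
wrist_force: [0.5, 1.3, -0.3]
width: 1.001
[ 0.4517 -0.2849  0.2   ] [ 0.9947  0.1026  0.0002 -0.0012] 0.9833
```

View pics/w1.png

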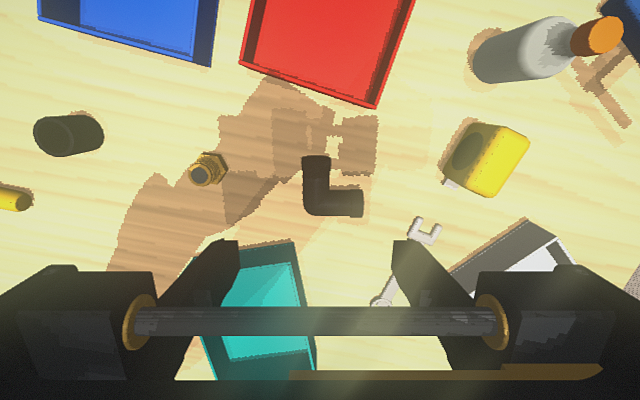

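w1 shows the elbow at (317,157)-(317,203)-(363,203), the bushing at (207,168) and the coupling at (70,135), none of them blocked by the fingers.

```bash
python3 - <<'E'
from h import *
for z in(.016,.02):
  print([onz('w1',*p,z) for p in [(316,157),(316,202),(363,203)]])
A=lambda x,y:('scene0',220+x/3.6,150+y/3.5)
B=lambda x,y:('side0',225+x/3.6,130+y/3.5)
print(tri(A(270,103),B(432,203),('w1',316,160)),tri(A(300,80),B(483,203),('w1',316,203)))
print('bush',tri(A(361,138),B(437,273),('w1',203,175)))
print('coup',tri(A(441,224),B(387,385),('w1',50,136)))
print('red',[onz('w1',*p,.05) for p in [(239,65),(375,108),(415,0)]])
print('blue',[onz('w1',*p,.05) for p in [(210,66),(38,17)]])
E
python3 - <<'E'
import cv2
a=cv2.imread('pics/w1.png')[120:240,150:400]
cv2.imwrite('pics/w1c.png',cv2.resize(a,None,fx=3.2,fy=3.2,interpolation=cv2.INTER_CUBIC))
E
```

```text
[array([ 0.4731, -0.2808,  0.016 ]), array([ 0.4189, -0.2922,  0.016 ]), array([ 0.4294, -0.3487,  0.016 ])]
[array([ 0.4738, -0.2807,  0.02  ]), array([ 0.4203, -0.2919,  0.02  ]), array([ 0.4306, -0.3477,  0.02  ])]
(array([ 0.4656, -0.2828,  0.0132]), [np.float64(0.00046814927058878153), np.float64(0.0036276529291621095), np.float64(0.003624918092845735)]) (array([ 0.4156, -0.2928,  0.0141]), [np.float64(0.0026789067577824), np.float64(0.0034449396751433494), np.float64(0.0012274257679832192)])
bush (array([ 0.4313, -0.1611,  0.0391]), [np.float64(0.0029534940225534262), np.float64(0.002318284444474014), np.float64(0.0013561754606989116)])
coup (array([ 0.4433, -0.0085,  0.0476]), [np.float64(0.0011985495742833907), np.float64(0.0022478054253533856), np.float64(0.0012143956865312664)])
red [array([ 0.55  , -0.1905,  0.05  ]), array([ 0.5388, -0.3265,  0.05  ]), array([ 0.634 , -0.3365,  0.05  ])]
blue [array([ 0.5436, -0.1638,  0.05  ]), array([ 0.5524, -0.0085,  0.05  ])]
```

View pics/w1c.png

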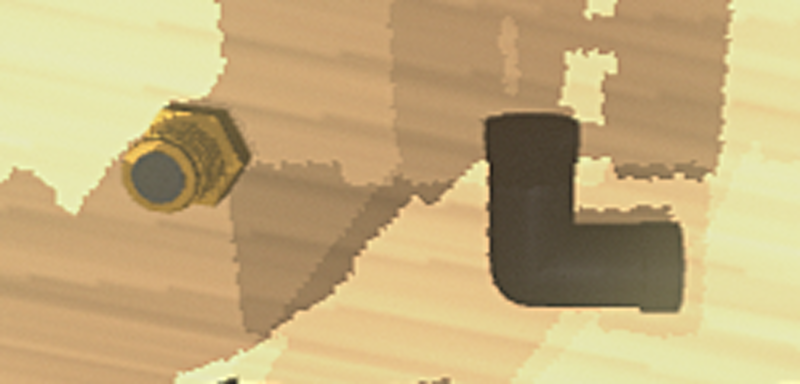

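```bash
python3 -m pendant '[[[2,0,-25,0,0,0],[2,0,-60,0,0,0],[2,0,-98,0,0,0],[2,0,-135,0,0,0],[2,0,-165,0,0,0],[2,0,-185,0,0,0],[2,0,-193,0,0,0],[2,0,-195,0,0,0],[2,0,-195,0,0,0]]]' 1
python3 -m pendant '[[[0,0,0,0,0,0],[0,0,0,0,0,0],[0,0,0,0,0,0],[0,0,0,0,0,0],[0,0,0,0,0,0],[0,0,0,0,0,0],[0,0,0,0,0,0]]]' 0 25
```

```text
clock: 1.78
ee_pos: [0.4515, -0.2896, 0.0059]
tcp_rot: [0.995, 0.1, 0.0, 0.0]
wrist_force: [1.0, 0.7, 0.6]
width: 0.998
clock: 2.37
ee_pos: [0.4515, -0.2894, 0.0059]
tcp_rot: [0.995, 0.1, 0.0, 0.0]
wrist_force: [0.1, 1.2, -0.2]
width: 0.494
```

```bash
python3 -m pendant '[[[0,0,0,0,0,0],[0,0,0,0,0,0],[0,0,0,0,0,0],[0,0,0,0,0,0]]]' 0 25
```

```text
clock: 2.7
ee_pos: [0.4514, -0.2893, 0.0057]
tcp_rot: [0.995, 0.101, -0.0, -0.0]
wrist_force: [0.6, -0.8, 1.0]
width: 0.358
```

```bash
python3 -m pendant '[[[0,0,15,0,0,0],[0,0,45,0,0,0],[4,4,80,0,0,0],[16,15,112,0,0,-1],[40,37,138,0,0,-2],[68,63,150,0,0,-4],[97,90,155,0,0,-6],[126,117,155,0,0,-8],[155,144,155,0,0,-10],[184,170,155,0,0,-12]]]' 0 25
python3 -m pendant '[[[25,23,0,0,0,0],[43,40,0,0,0,0],[53,48,0,0,0,0],[55,50,0,0,0,0],[55,50,0,0,0,0]]]' 0 25
python3 - <<'E'
from h import *
snap('wrist','w2')
E
```

```text
clock: 3.53
ee_pos: [0.6364, -0.1175, 0.1609]
tcp_rot: [1.0, -0.005, -0.0, -0.0]
wrist_force: [-0.0, -0.4, -0.2]
width: 0.355
clock: 3.95
ee_pos: [0.6902, -0.0686, 0.1601]
tcp_rot: [1.0, -0.003, -0.0, 0.0]
wrist_force: [-0.3, 0.7, -0.5]
width: 0.354
```

View pics/w2.png

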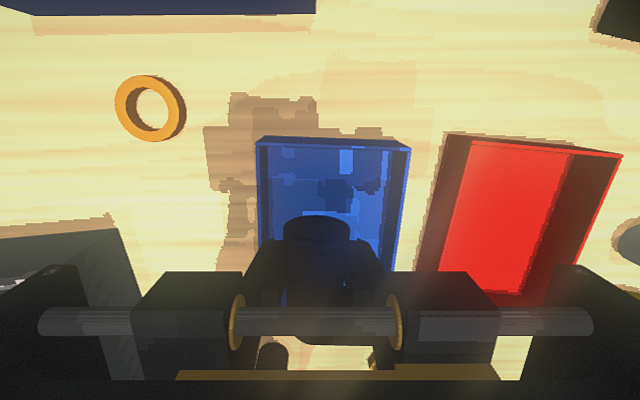

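w2 shows the elbow held, with its leg end at (316,232). The blue tray's far rim corners are at (257,138) and (411,150).

Run:
```python
from h import *
print('blue',[onz('w2',*p,.05) for p in [(257,137),(411,149),(398,272)]])
print('red',[onz('w2',*p,.05) for p in [(445,133),(623,156)]])
print('elbow end',onz('w2',316,232,.19))
```

```text
blue [array([ 0.7437, -0.0177,  0.05  ]), array([ 0.7323, -0.1543,  0.05  ]), array([ 0.6052, -0.1537,  0.05  ])]
red [array([ 0.7461, -0.1826,  0.05  ]), array([ 0.7247, -0.3455,  0.05  ])]
elbow end [ 0.7185 -0.069   0.19  ]
```

```bash
python3 -m pendant '[[[-4,-2,-20,0,0,0],[-8,-4,-50,0,0,0],[-8,-4,-85,0,0,0],[-8,-4,-112,0,0,0],[-8,-4,-130,0,0,0],[-8,-4,-140,0,0,0],[-8,-4,-144,0,0,0],[-8,-4,-146,0,0,0],[-8,-4,-146,0,0,0]]]' 0 25
python3 -m pendant '[[[0,0,0,0,0,0],[0,0,0,0,0,0],[0,0,0,0,0,0]]]' 0.55 25
```

```text
clock: 4.75
ee_pos: [0.6829, -0.0742, 0.0157]
tcp_rot: [1.0, -0.004, 0.001, 0.0]
wrist_force: [0.3, 0.2, -0.5]
width: 0.357
clock: 5.0
ee_pos: [0.6832, -0.0735, 0.0159]
tcp_rot: [1.0, -0.004, 0.001, 0.0]
wrist_force: [0.6, 0.0, -0.4]
width: 0.541
```

```bash
python3 -m pendant '[[[0,0,15,0,0,0],[0,0,45,0,0,0],[-4,0,80,0,0,0],[-20,5,112,0,0,0],[-50,13,138,0,0,0],[-85,23,150,0,0,0],[-123,33,155,0,0,0],[-162,44,155,0,0,0],[-195,53,155,0,0,0],[-220,60,155,0,0,0]]]' 0.55 25
python3 -m pendant '[[[-15,4,0,0,0,0],[-20,4,0,0,0,0],[-20,4,0,0,0,0],[-20,4,0,0,0,0]]]' 1 25
python3 - <<'E'
from h import *
snap('wrist','w3');snap('scene','s3')
E
```

```text
clock: 5.83
ee_pos: [0.4593, -0.0128, 0.1714]
tcp_rot: [1.0, -0.004, -0.0, -0.0]
wrist_force: [0.6, -0.2, -0.3]
width: 0.551
clock: 6.17
ee_pos: [0.4442, -0.0097, 0.1705]
tcp_rot: [1.0, -0.004, 0.002, 0.0]
wrist_force: [1.3, -0.3, 0.1]
width: 0.824
```

View pics/w3.png

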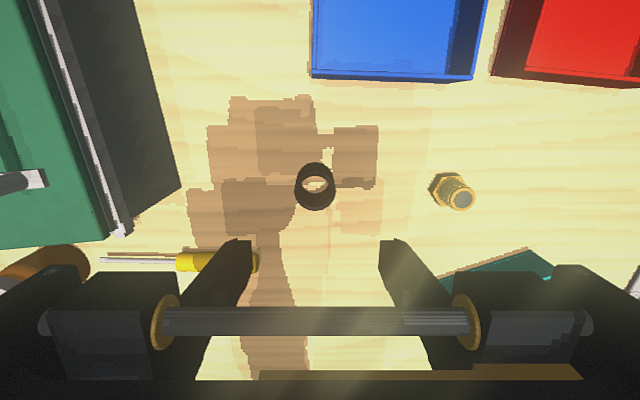

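View pics/s3.png

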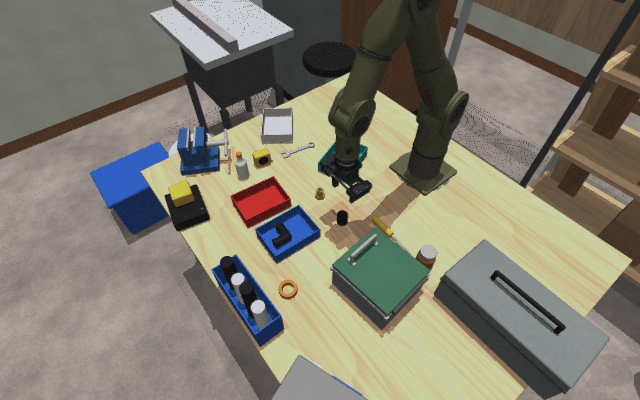

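The elbow is in the blue tray (283,234 in s3). In w3 the coupling's top ring is centred at (314,184) and the bushing's top at (461,198).

Run:
```python
from h import *
A=lambda x,y:('scene0',220+x/3.6,150+y/3.5)
print('coup',onz('w3',315,184,.046),tri(A(441,224),('w1',50,136),('w3',315,184)))
print('bush',onz('w3',461,198,.042),tri(('w3',461,198),('w1',203,175)),onz('w1',203,175,.042))
print('red',[onz('w3',*p,.05) for p in [(491,77)]],'blue',[onz('w3',*p,.05) for p in [(309,76),(473,80)]])
```

```text
coup [ 0.4507 -0.0095  0.046 ] (array([ 0.4467, -0.0084,  0.0475]), [np.float64(0.0022552517292859816), np.float64(0.0022919577242094522), np.float64(0.004440860120848437)])
bush [ 0.4336 -0.157   0.042 ] (array([ 0.4311, -0.1608,  0.035 ]), [np.float64(0.00013661757986423322), np.float64(0.00013661757986414749)]) [ 0.4333 -0.1632  0.042 ]
red [array([ 0.5461, -0.1616,  0.05  ])] blue [array([ 0.5482, -0.0052,  0.05  ]), array([ 0.5438, -0.1466,  0.05  ])]
```

```bash
python3 -m pendant '[[[1,0,-20,0,0,0],[3,0,-55,0,0,0],[3,0,-92,0,0,0],[3,0,-122,0,0,0],[3,0,-145,0,0,0],[3,0,-156,0,0,0],[3,0,-160,0,0,0],[3,0,-161,0,0,0]]]' 1 25
python3 -m pendant '[[[0,0,0,0,0,0],[0,0,0,0,0,0],[0,0,0,0,0,0],[0,0,0,0,0,0],[0,0,0,0,0,0],[0,0,0,0,0,0],[0,0,0,0,0,0],[0,0,0,0,0,0]]]' 0 25
```

```text
clock: 6.93
ee_pos: [0.4564, -0.0099, 0.0151]
tcp_rot: [1.0, -0.005, -0.008, 0.0]
wrist_force: [-0.7, 0.3, 0.3]
width: 1.004
clock: 7.6
ee_pos: [0.4546, -0.0096, 0.0161]
tcp_rot: [1.0, -0.004, -0.009, -0.0]
wrist_force: [-1.0, -0.4, 1.2]
width: 0.452
```

```bash
python3 -m pendant '[[[0,0,0,0,0,0],[0,0,0,0,0,0]]]' 0 25
python3 - <<'E'
from h import *
print(r.get_state()['joint_positions'])
snap('wrist','w4')
E
```

```text
clock: 7.77
ee_pos: [0.4545, -0.0096, 0.0161]
tcp_rot: [1.0, -0.004, -0.009, -0.0]
wrist_force: [0.1, -0.3, 3.2]
width: 0.452
[-0.0728  0.9228 -0.0103  2.1932  0.1524  0.0434 -1.8103]
```

View pics/w4.png

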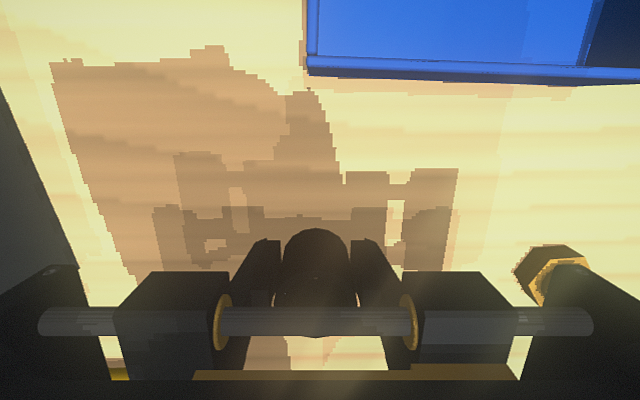

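```bash
python3 -m pendant '[[[0,0,8,0,0,0],[0,0,25,0,0,0],[3,0,45,0,0,0],[15,-4,70,0,0,0],[20,-4,95,0,0,0],[25,-4,120,0,0,0],[25,-4,140,0,0,0],[25,-4,140,0,0,0]]]' 0 25
python3 - <<'E'
from h import *
snap('wrist','w5')
E
```

```text
clock: 8.48
ee_pos: [0.4818, -0.0137, 0.1596]
tcp_rot: [1.0, -0.004, -0.005, -0.0]
wrist_force: [0.8, -0.3, -0.3]
width: 0.452
```

View pics/w5.png

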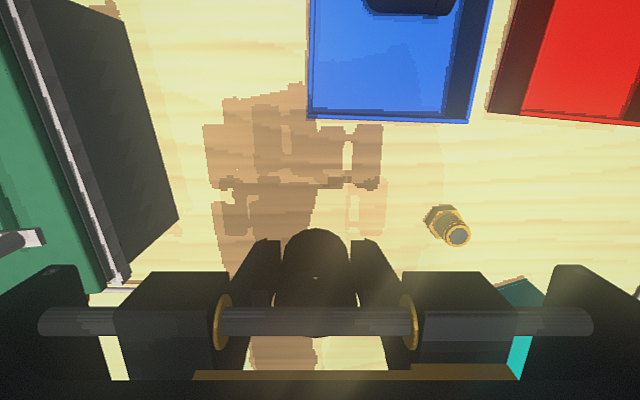

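Run:
```python
from h import *
print('elbow',[onz('w5',*p,.015) for p in [(365,8),(385,17),(440,17),(450,10)]])
print('blue',[onz('w5',*p,.05) for p in [(306,119),(470,122)]])
print('bush',tri(('w5',459,236),('w3',461,198),('w1',203,175)),tri(('w5',459,236),('w3',461,198)))
```

```text
elbow [array([ 0.6397, -0.0583,  0.015 ]), array([ 0.6327, -0.0761,  0.015 ]), array([ 0.6323, -0.1244,  0.015 ]), array([ 0.6375, -0.1323,  0.015 ])]
blue [array([ 0.5493, -0.0063,  0.05  ]), array([ 0.5456, -0.1476,  0.05  ])]
bush (array([ 0.4311, -0.1611,  0.037 ]), [np.float64(0.0016201418517203944), np.float64(0.0014047739846473294), np.float64(0.0005350609480978499)]) (array([ 0.436 , -0.1544,  0.0492]), [np.float64(0.0011397340707963212), np.float64(0.0011397340707963437)])
```

```bash
python3 -m pendant '[[[12,-7,0,0,0,0],[35,-20,0,0,0,0],[65,-37,0,0,0,0],[92,-53,-5,0,0,0],[107,-61,-20,0,0,0],[112,-63,-50,0,0,0],[112,-63,-85,0,0,0],[112,-63,-115,0,0,0],[112,-63,-130,0,0,0],[112,-63,-136,0,0,0]]]' 0 25
python3 -m pendant '[[[0,0,0,0,0,0],[0,0,0,0,0,0]]]' 0 25
python3 -m pendant '[[[0,0,0,0,0,0],[0,0,0,0,0,0],[0,0,0,0,0,0]]]' 0.62 25
```

```text
clock: 9.37
ee_pos: [0.5895, -0.0764, 0.0175]
tcp_rot: [1.0, -0.004, -0.011, -0.0]
wrist_force: [-3.6, 0.9, 29.5]
width: 0.442
clock: 9.53
ee_pos: [0.5904, -0.0765, 0.0188]
tcp_rot: [1.0, -0.004, -0.01, -0.0]
wrist_force: [-0.2, 0.3, -0.4]
width: 0.431
clock: 9.78
ee_pos: [0.5914, -0.0766, 0.0199]
tcp_rot: [1.0, -0.004, -0.009, -0.0]
wrist_force: [-0.0, 0.6, 0.9]
width: 0.618
```

```bash
python3 -m pendant '[[[0,0,15,0,0,0],[0,0,45,0,0,0],[0,0,80,0,1,0],[-10,-5,110,0,2,0],[-35,-18,130,0,3,0],[-65,-33,135,0,4,0],[-95,-48,135,0,6,0],[-125,-64,135,0,8,0],[-145,-75,135,0,8,0],[-157,-83,135,0,8,0]]]' 0.62 25
python3 -m pendant '[[[0,0,0,0,0,0],[0,0,0,0,0,0],[0,0,0,0,0,0]]]' 1 25
python3 - <<'E'
from h import *
print(r.get_state()['joint_positions'])
snap('wrist','w6');snap('scene','s6')
E
```

```text
clock: 10.62
ee_pos: [0.4317, -0.1612, 0.1553]
tcp_rot: [0.997, -0.005, -0.08, 0.001]
wrist_force: [0.5, -0.9, -0.3]
width: 0.621
clock: 10.87
ee_pos: [0.4362, -0.1588, 0.1551]
tcp_rot: [0.997, -0.003, -0.077, -0.0]
wrist_force: [0.3, -0.0, 0.6]
width: 0.822
[ 0.2988  0.6798 -0.1178  1.9902  0.1762  0.6348 -1.5269]
```

View pics/w6.png

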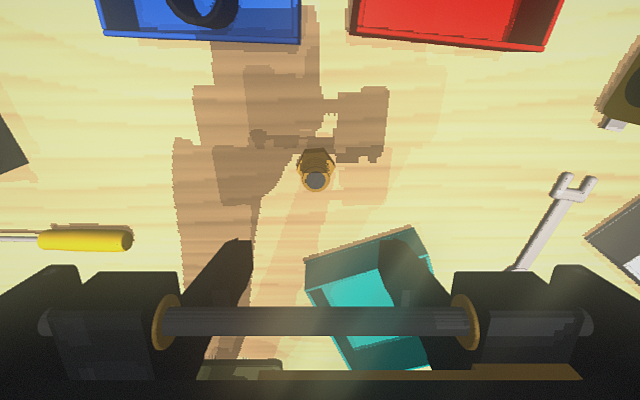

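View pics/s6.png

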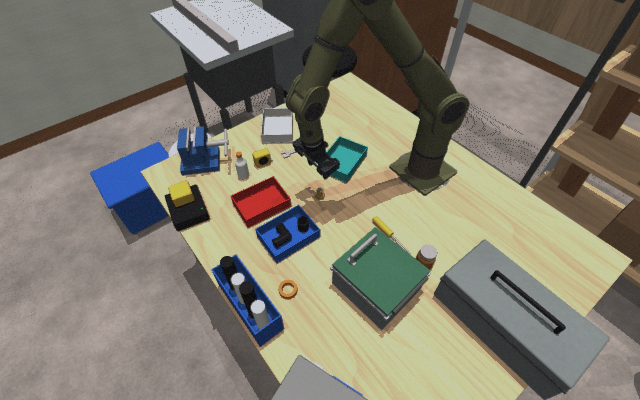

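Run:
```python
from h import *
print('bush',onz('w6',316,180,.042),tri(('w6',316,180),('w1',203,175)),tri(('w6',316,180),('w3',461,198),('w5',459,236),('w1',203,175)))
A=lambda x,y:('scene0',220+x/3.6,150+y/3.5)
print('turq',[onz('w6',*p,.05) for p in [(410,228),(305,260)]],[onz(*A(*p),.05) for p in [(355,47),(452,90),(528,15)]])
```

```text
bush [ 0.4321 -0.1595  0.042 ] (array([ 0.4295, -0.1598,  0.0336]), [np.float64(0.0010224705092141035), np.float64(0.001022470509214183)]) (array([ 0.4311, -0.1606,  0.0376]), [np.float64(0.0013258593057648078), np.float64(0.0014004133996688701), np.float64(0.0015311143167753745), np.float64(0.0011748330961151503)])
turq [array([ 0.3833, -0.2519,  0.05  ]), array([ 0.344 , -0.1475,  0.05  ])] [array([ 0.3543, -0.2652,  0.05  ]), array([ 0.3119, -0.1437,  0.05  ]), array([ 0.1622, -0.1804,  0.05  ])]
```

```bash
python3 -m pendant '[[[-1,0,-20,0,0,0],[-4,0,-50,0,0,0],[-4,0,-80,0,0,0],[-4,0,-107,0,0,0],[-4,0,-125,0,0,0],[-4,-1,-134,0,0,0],[-4,-1,-136,0,0,0],[-4,-1,-136,0,0,0]]]' 1 30
python3 - <<'E'
from h import *
s=r.get_state();print(s['joint_positions'],s['ee_pos'])
snap('wrist','w7')
E
```

```text
clock: 11.63
ee_pos: [0.431, -0.1603, 0.0188]
tcp_rot: [0.997, -0.004, -0.078, 0.0]
wrist_force: [-0.1, -0.8, 0.2]
width: 1.003
[ 0.2593  0.9333 -0.0476  2.0521  0.2361  0.3182 -1.5805] [ 0.431  -0.1603  0.0188]
```

View pics/w7.png

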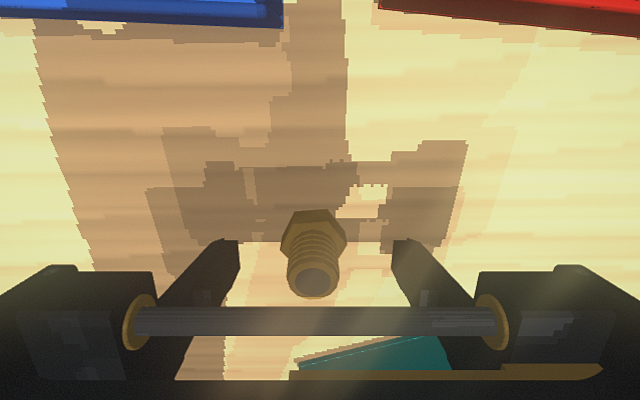

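Bushing (314,250) is centred between the fingers. I'll close the gripper and lift.

```bash
python3 -m pendant '[[[0,0,0,0,0,0],[0,0,0,0,0,0],[0,0,0,0,0,0],[0,0,0,0,0,0],[0,0,0,0,0,0],[0,0,0,0,0,0],[0,0,0,0,0,0],[0,0,0,0,0,0],[0,0,0,0,0,0],[0,0,0,0,0,0]]]' 0 30
python3 -m pendant '[[[0,0,0,0,0,0],[0,0,0,0,0,0],[0,0,10,0,0,0],[0,0,30,0,0,0],[0,0,60,0,0,0],[8,-4,92,0,0,0],[28,-14,120,0,0,0],[58,-29,138,0,0,0],[92,-46,142,0,0,0],[120,-60,142,0,0,0]]]' 0 30
python3 -m pendant '[[[20,-10,0,0,0,0],[35,-18,0,0,0,0],[40,-20,0,0,0,0],[40,-20,0,0,0,0]]]' 0 30
python3 - <<'E'
from h import *
snap('wrist','w8')
E
```

```text
clock: 12.52
ee_pos: [0.4306, -0.1605, 0.019]
tcp_rot: [0.997, -0.004, -0.078, 0.0]
wrist_force: [0.7, -0.3, 0.5]
width: 0.29
clock: 13.35
ee_pos: [0.5534, -0.2223, 0.1643]
tcp_rot: [0.997, -0.004, -0.076, 0.001]
wrist_force: [0.9, -0.1, -1.2]
width: 0.287
clock: 13.68
ee_pos: [0.5908, -0.2409, 0.1609]
tcp_rot: [0.997, -0.004, -0.078, 0.0]
wrist_force: [-0.7, -0.3, -0.2]
width: 0.286
```

View pics/w8.png

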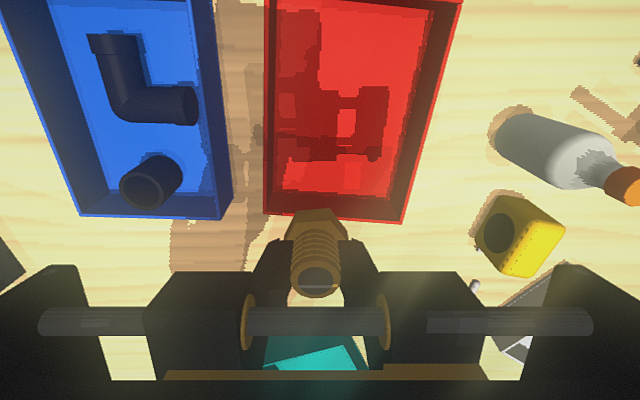

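w8 shows the bushing held, with the elbow and coupling lying inside the blue tray. Next is the red tray.

```bash
python3 -m pendant '[[[15,-6,0,0,0,0],[38,-16,-5,0,0,0],[48,-20,-20,0,0,0],[48,-20,-50,0,0,0],[48,-20,-82,0,0,0],[48,-20,-108,0,0,0],[48,-20,-124,0,0,0],[48,-20,-131,0,0,0],[48,-20,-134,0,0,0],[48,-20,-134,0,0,0]]]' 0 30
python3 -m pendant '[[[0,0,-1,0,0,0],[0,0,-2,0,0,0],[0,0,-2,0,0,0]]]' 0 30
```

```text
clock: 14.57
ee_pos: [0.6387, -0.2606, 0.0276]
tcp_rot: [0.997, -0.004, -0.078, 0.0]
wrist_force: [0.2, 0.4, -0.5]
width: 0.29
clock: 14.82
ee_pos: [0.6393, -0.2609, 0.0262]
tcp_rot: [0.997, -0.004, -0.077, 0.0]
wrist_force: [-0.3, 0.2, -1.0]
width: 0.283
```

```bash
python3 -m pendant '[[[0,0,0,0,0,0],[0,0,0,0,0,0],[0,0,0,0,0,0]]]' 0.55 30
python3 -m pendant '[[[0,0,15,0,0,0],[0,0,45,0,0,0],[0,0,80,0,0,0],[0,8,118,0,0,0],[-6,28,150,0,-1,0],[-14,55,180,0,-2,0],[-22,85,205,0,-3,1],[-32,118,225,0,-5,2],[-43,152,240,0,-7,3],[-54,188,250,0,-9,4]]]' 0.55 30
python3 - <<'E'
from h import *
snap('wrist','w9')
E
python3 -m pendant '[[[-11,38,10,0,0,0],[-22,76,20,0,0,0],[-33,114,28,0,0,0],[-44,148,33,0,0,0],[-52,174,35,0,0,0],[-54,186,35,0,0,0],[-54,190,35,0,0,0],[-54,190,35,0,0,0]]]' 1 30
python3 - <<'E'
from h import *
snap('wrist','w10');snap('scene','s10');snap('side','d10')
E
```

```text
clock: 15.07
ee_pos: [0.6389, -0.2608, 0.0255]
tcp_rot: [0.997, -0.004, -0.078, 0.0]
wrist_force: [0.3, 0.7, 0.1]
width: 0.492
clock: 15.9
ee_pos: [0.5849, -0.0717, 0.2783]
tcp_rot: [1.0, 0.031, 0.003, 0.003]
wrist_force: [-0.7, 0.9, 0.4]
width: 0.548
clock: 16.62
ee_pos: [0.531, 0.1171, 0.3102]
tcp_rot: [1.0, 0.031, 0.0, 0.003]
wrist_force: [-0.2, -0.2, 0.5]
width: 1.002
```

View pics/w9.png

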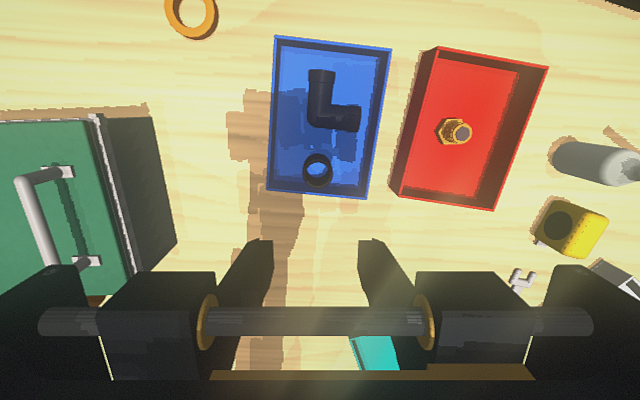

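View pics/w10.png

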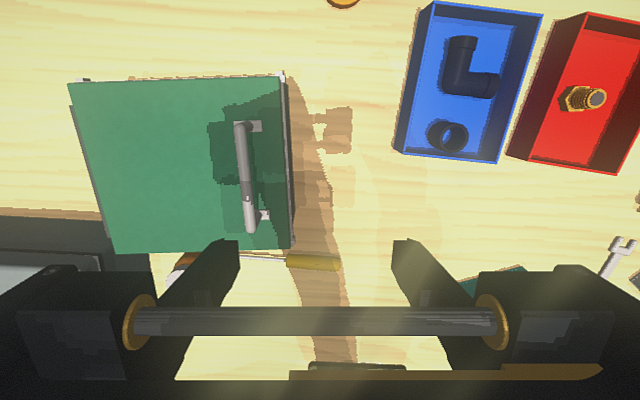

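View pics/d10.png

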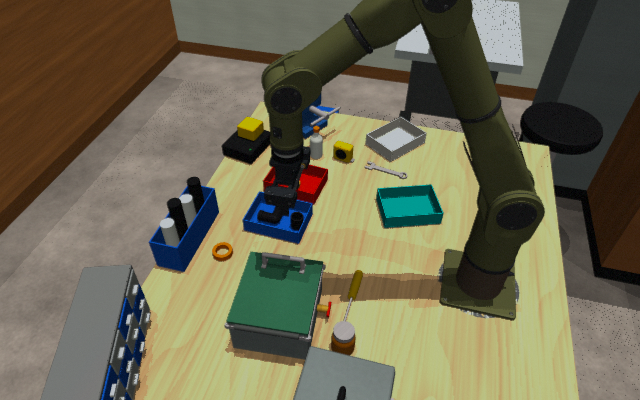

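All three parts are in their trays. In w10 the handle bar runs from (240,122) to (250,230), and the lid's front corners are (284,74) and (290,247).

Run:
```python
import cv2
a=cv2.imread('pics/w10.png')[60:260,180:320]
cv2.imwrite('pics/w10c.png',cv2.resize(a,None,fx=3,fy=3,interpolation=cv2.INTER_CUBIC))
a=cv2.imread('pics/w9.png')[100:310,0:150]
cv2.imwrite('pics/w9c.png',cv2.resize(a,None,fx=2.8,fy=2.8,interpolation=cv2.INTER_CUBIC))
```

```text
(no output)
```

View pics/w10c.png

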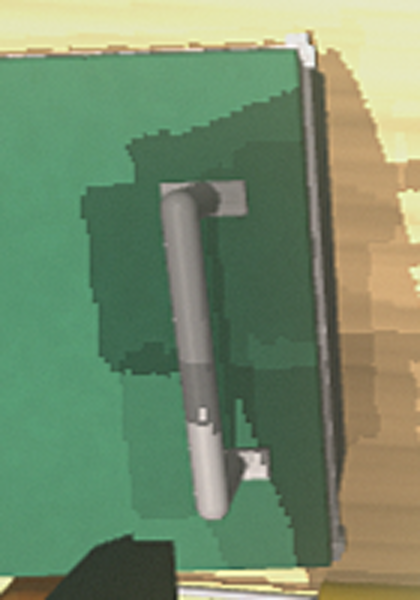

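View pics/w9c.png

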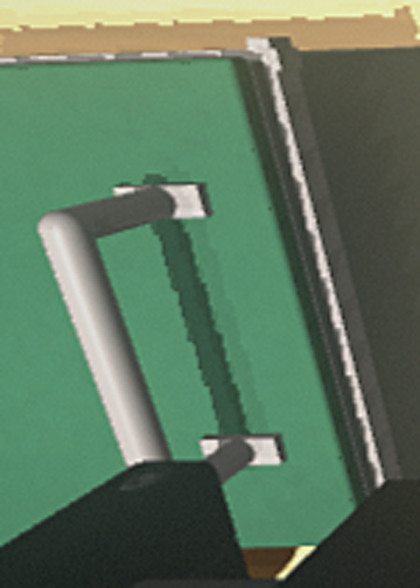

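Run:
```python
from h import *
A=lambda x,y:('scene0',220+x/3.6,150+y/3.5)
B=lambda x,y:('side0',225+x/3.6,130+y/3.5)
e1=tri(('w10',240,123.5),('w9',20.8,179.3));e2=tri(('w10',250.5,229),B(283,454),A(560,298));print(e1,e2)
print(tri(('w10',240,123.5),('w9',20.8,179.3),A(472,366),B(138,437)))
p=[onz('w10',240,123.5,.172),onz('w10',250.5,229,.172)];print(p,(p[0]+p[1])/2,np.degrees(np.arctan2(*(p[0]-p[1])[[1,0]])))
q=[onz('w10',280,77.3,.132),onz('w10',289,246.7,.132)];print(q,(q[0]+q[1])/2,np.degrees(np.arctan2(*(q[0]-q[1])[[1,0]])))
```

```text
(array([0.5881, 0.191 , 0.1757]), [np.float64(0.0015400446274684606), np.float64(0.0015400446274683906)]) (array([0.4773, 0.1832, 0.17  ]), [np.float64(0.0006416611134883594), np.float64(0.0023687580065569237), np.float64(0.0018700708096533224)])
(array([0.5864, 0.1924, 0.1717]), [np.float64(0.0028596800322115827), np.float64(0.0017558582761483177), np.float64(0.0022208951679770586), np.float64(0.0033488044244887796)])
[array([0.5893, 0.1924, 0.172 ]), array([0.4784, 0.1834, 0.172 ])] [0.5338 0.1879 0.172 ] 4.606560535711538
[array([0.6353, 0.1594, 0.132 ]), array([0.4375, 0.1435, 0.132 ])] [0.5364 0.1515 0.132 ] 4.589470343883458
```

```bash
python3 -m pendant '[[[1,15,-5,0,0,0],[2,40,-15,0,0,1],[2,60,-35,0,0,1],[2,69,-60,0,0,1],[2,70,-85,0,0,1],[2,70,-103,0,0,1],[2,70,-110,0,0,1],[2,70,-110,0,0,1]]]' 0.6 40
python3 - <<'E'
from h import *
s=r.get_state();print(s['ee_pos'],s['tcp_rot'])
snap('wrist','w11')
E
```

```text
clock: 17.43
ee_pos: [0.5322, 0.1851, 0.1982]
tcp_rot: [0.999, 0.038, -0.002, 0.004]
wrist_force: [0.1, 0.7, 0.9]
width: 0.6
[0.5322 0.1851 0.1982] [ 0.9993  0.0382 -0.0016  0.0038]
```

View pics/w11.png

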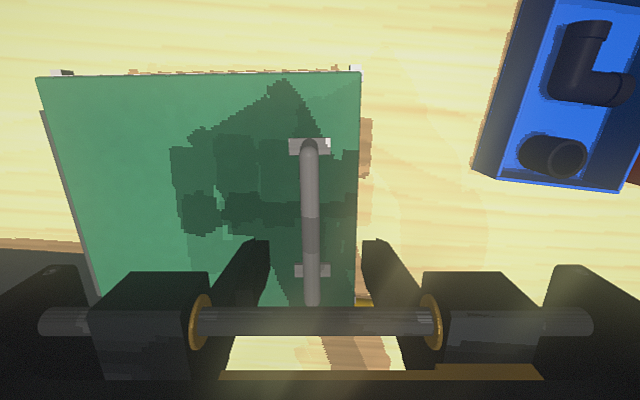

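Bar (310,145)-(312,300) lies between the fingers, about 2 mm towards +y. I'll descend and grip.

```bash
python3 -m pendant '[[[0,1,-8,0,0,0],[0,2,-20,0,0,0],[0,2,-32,0,0,0],[0,2,-40,0,0,0],[0,2,-44,0,0,0],[0,2,-45,0,0,0],[0,2,-45,0,0,0]]]' 0.6 40
python3 -m pendant '[[[0,0,0,0,0,0],[0,0,0,0,0,0],[0,0,0,0,0,0],[0,0,0,0,0,0],[0,0,0,0,0,0],[0,0,0,0,0,0],[0,0,0,0,0,0],[0,0,0,0,0,0],[0,0,0,0,0,0],[0,0,0,0,0,0]]]' 0 50
```

```text
clock: 18.07
ee_pos: [0.5329, 0.1894, 0.1552]
tcp_rot: [0.999, 0.039, 0.0, 0.003]
wrist_force: [-0.4, 0.2, 0.6]
width: 0.605
clock: 18.9
ee_pos: [0.5327, 0.1882, 0.1549]
tcp_rot: [0.999, 0.039, -0.0, 0.003]
wrist_force: [0.7, -4.3, 0.6]
width: 0.11
```

```bash
python3 -m pendant '[[[0,0,0.5,0,0,0],[0,0.1,1,-0.3,0,0],[0,0.3,1.5,-0.4,0,0],[0,0.5,2,-0.6,0,0],[0,0.7,2.5,-0.8,0,0]]]' 0 60
python3 -m pendant '[[[0,0,0.5,-0.1,0,0],[0,0.2,1,-0.3,0,0]]]' 0 60
```

```text
clock: 19.32
ee_pos: [0.5326, 0.1883, 0.1563]
tcp_rot: [0.999, 0.039, -0.001, 0.011]
wrist_force: [3.8, -5.3, -12.7]
width: 0.11
clock: 19.48
ee_pos: [0.5326, 0.1884, 0.1566]
tcp_rot: [0.999, 0.039, -0.001, 0.014]
wrist_force: [6.4, -5.5, -17.1]
width: 0.113
```

```bash
python3 -m pendant '[[[0,0.1,0.5,-0.2,0,0],[0,0.3,1,-0.4,0,0],[0,0.4,1.5,-0.5,0,0],[0,0.5,2,-0.6,0,0]]]' 0 60
python3 -m pendant '[[[0,0.2,0.5,-0.2,0,0],[0,0.3,1,-0.4,0,0],[0,0.5,1.5,-0.5,0,0],[0,0.6,2,-0.7,0,0],[0,0.8,2.5,-0.8,0,0],[0,1,3,-1,0,0]]]' 0 60
```

```text
clock: 19.82
ee_pos: [0.5325, 0.1883, 0.1572]
tcp_rot: [0.999, 0.039, -0.002, 0.019]
wrist_force: [8.6, -5.5, -29.4]
width: 0.113
clock: 20.32
ee_pos: [0.5325, 0.1891, 0.161]
tcp_rot: [0.999, 0.039, -0.002, 0.028]
wrist_force: [5.3, -6.1, -14.1]
width: 0.11
```

```bash
python3 -m pendant '[[[0,0.2,0.6,0,0,0],[0,0.4,1.2,-0.2,0,0],[0,0.6,1.8,-0.4,0,0],[0,0.8,2.4,-0.5,0,0],[0,1,3,-0.7,0,0],[0,1.2,3.6,-0.9,0,0],[0,1.4,4.2,-1,0,0],[0,1.6,4.8,-1.2,0,0]]]' 0 60
python3 -m pendant '[[[0,0.3,0.8,-0.3,0,0],[0,0.5,1.6,-0.5,0,0],[0,0.8,2.4,-0.8,0,0],[0,1.1,3.2,-1,0,0],[0,1.4,4,-1.3,0,0],[0,1.7,4.8,-1.5,0,0],[0,2,5.6,-1.8,0,0],[0,2,5.6,-1.8,0,0]]]' 0 60
```

```text
clock: 20.98
ee_pos: [0.5323, 0.1909, 0.1671]
tcp_rot: [0.999, 0.039, -0.002, 0.039]
wrist_force: [4.4, -7.1, -6.6]
width: 0.112
clock: 21.65
ee_pos: [0.5322, 0.1926, 0.1732]
tcp_rot: [0.998, 0.039, -0.003, 0.055]
wrist_force: [1.2, -7.8, -2.3]
width: 0.111
```

```bash
python3 -m pendant '[[[0,0.2,0.8,-0.3,0,0],[0,0.4,2,-0.6,0,0],[0,0.7,3.5,-1.1,0,0],[0,1,5,-1.5,0,0],[0,1.4,6.5,-2,0,0],[0,1.7,8,-2.4,0,0],[0,2.1,9.5,-2.9,0,0],[0,2.4,10.7,-3.2,0,0],[0,2.6,11.5,-3.5,0,0],[0,2.6,11.5,-3.5,0,0]]]' 0 60
```

```text
clock: 22.48
ee_pos: [0.5317, 0.1963, 0.1846]
tcp_rot: [0.996, 0.039, -0.004, 0.085]
wrist_force: [1.1, -5.7, -3.0]
width: 0.108
```

```bash
python3 -m pendant '[[[0,0.3,0.7,-0.2,0,0],[0,0.6,1.5,-0.5,0,0],[0,0.8,2.3,-0.8,0,0],[0,1,2.8,-1,0,0],[0,1,2.8,-1,0,0],[0,1,2.8,-1,0,0],[0,1,2.8,-1,0,0]]]' 0 60
python3 - <<'E'
from h import *
s=r.get_state();print(s['ee_pos'],s['tcp_rot'],s['qd'])
snap('wrist','w12');snap('scene','s12');snap('side','d12')
a=cv2.imread('pics/s12.png')[150:330,220:440];b=cv2.imread('pics/d12.png')[140:360,150:430]
cv2.imwrite('pics/s12c.png',cv2.resize(a,None,fx=3.2,fy=3.2));cv2.imwrite('pics/d12c.png',cv2.resize(b,None,fx=2.7,fy=2.7))
E
```

```text
clock: 23.07
ee_pos: [0.5316, 0.1973, 0.1874]
tcp_rot: [0.995, 0.039, -0.005, 0.093]
wrist_force: [0.8, -5.1, -5.5]
width: 0.108
[0.5316 0.1973 0.1874] [ 0.9949  0.0391 -0.0048  0.093 ] [-0.0015 -0.0018 -0.0015 -0.0002  0.0013 -0.0013 -0.0006]
```

View pics/d12c.png

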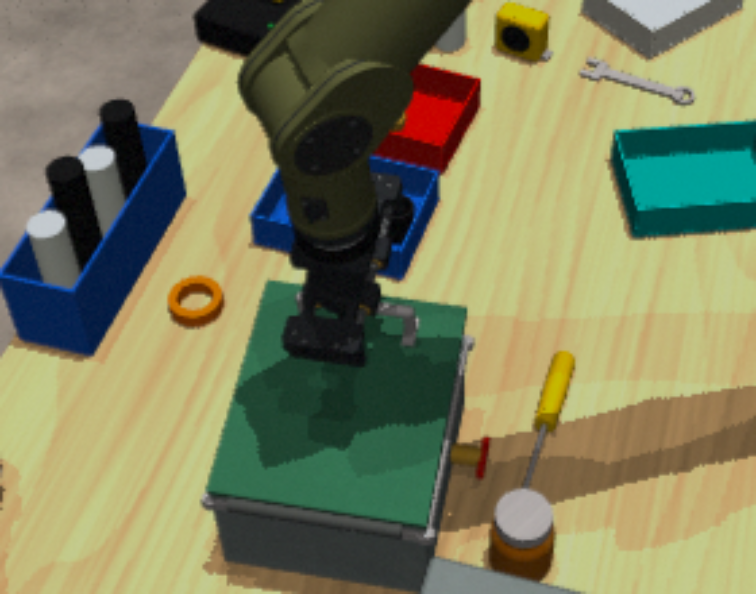

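View pics/s12c.png

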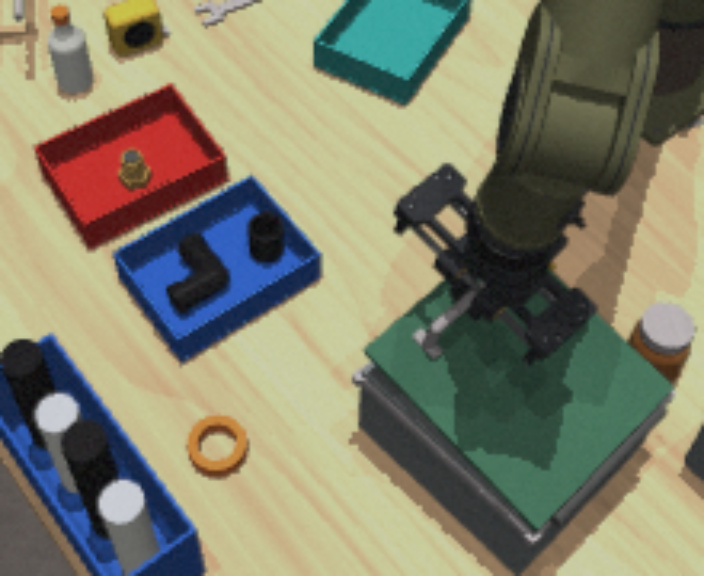

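View pics/w12.png

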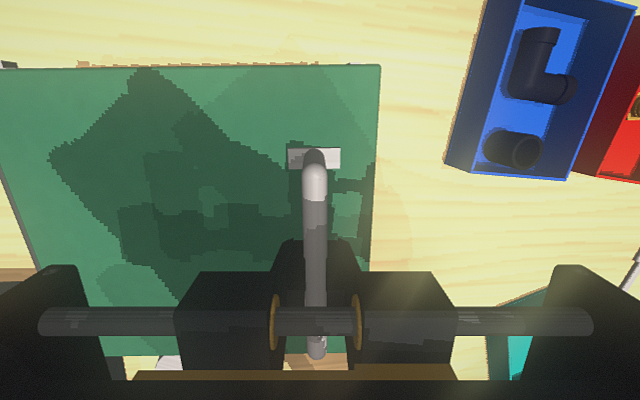

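Run:
```python
from h import *
S=('s12',220+366/3.2,150+349/3.2);D=('d12',150+265/2.7,140+283/2.7);W=('w12',380,66)
print(tri(S,D),tri(S,W),tri(S,D,W))
D2=('d12',150+467/2.7,140+309/2.7)
print(onz(*D2,.172))
s=r.get_state();z=s['ee_pos']-0.019*R.from_quat(s['tcp_rot']).as_matrix()[:,2];print('bar',z)
```

```text
(array([0.6354, 0.1693, 0.1683]), [np.float64(0.0004277346224915784), np.float64(0.000427734622491604)]) (array([0.6352, 0.1678, 0.1689]), [np.float64(0.001228089876640137), np.float64(0.0012280898766401885)]) (array([0.6354, 0.168 , 0.1677]), [np.float64(0.0008314449243785612), np.float64(0.0012530584074606384), np.float64(0.0017913208251650193)])
[0.4313 0.1518 0.172 ]
bar [0.5316 0.2008 0.2061]
```

Run:
```python
from h import *
a=cv2.imread('pics/scene0.png').astype(int);b=cv2.imread('pics/s12.png').astype(int)
# tray/bystander outlines shift check
for n,(y0,y1,x0,x1) in dict(red=(172,228,226,296),blue=(200,264,250,324),tape=(274,304,272,304)).items():
    s,_=cv2.phaseCorrelate(*[cv2.cvtColor(i[y0:y1,x0:x1].astype('uint8'),6).astype('float32') for i in(a,b)]);print(n,s)
s=r.get_state();print(s['ee_pos'],s['wrist_force'],s['width'])
print(ticket.job_done())
```

```text
red (0.2238977574190244, -0.1517103598001448)
blue (0.47421928760486765, -0.008491097614779619)
tape (0.02777793286445629, 0.05199677696600524)
[0.5316 0.1973 0.1874] [ 1.2722 -4.8416 -4.2332] 0.10697475989196212
the job is handed in; nothing more can be done
None
```

The job is done and handed in at about 23 s. The elbow and coupling are in the blue tray and the bushing is in the red tray. The arm is gripping the lid handle at 60 N with the lid held still, partly open.

- **Lid height:** From how far the handle rose, the front edge is about 39–40 mm up. The cameras gave about 36 mm against the stated shut height, or about 43 mm against their own reading with the lid shut. All agree with 4 cm to within a few millimetres.
- **Breaking the seal:** I raised the lid in sub-millimetre steps. The highest wrist reading I saw was 29 N, and the lid did not jump. The force is now about 4 N down and 5 N sideways, with the joints at rest.
- **Trays and bench:** The last pictures show all three parts inside their trays. The blue tray, red tray and tape roll match the first picture to within half a pixel. I checked the other bystanders only by eye.
- **Imperfections:** At the coupling, a wrist joint reached its range limit, so the grip was about 8 mm off centre. The coupling was then pressed onto the tray floor with a brief 29 N as I set it down, and it stands upright there.

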